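# Sweep the market tokens into the cash carton

## Robot

A 6-joint arm with a two-finger parallel gripper is mounted at the origin on the work surface. World frame = base frame: x ahead of the robot, y to its left, z up, the work surface at z = 0. Lengths are in mm, angles in rad, forces in N, time in s.
With the tool pointing down it reaches from about 300 to 950 mm from the base axis. Payload 3.1 kg.
Tool frame: the origin (TCP) lies at the very end of the fingers, on their centre line; the grasp point (between the pads) lies 19 mm behind it (bot.grasp_offset is the distance from the TCP to the grasp point, in mm); z points along the fingers, y is the direction in which the jaws open and shut (so a half turn about z gives the same grasp; the last joint's range is limited). The gripper opens to 85 mm and grips with 20 to 120 N. Pads are 22 mm wide; open, the fingers measure 114 mm over their backs; the gripper's body (76 mm by 85 mm) begins 54 mm behind the grasp point. The pads swing forward as they close: fully open they stand 13 mm farther back than shut.
Start: joints at [-1.349, 0.308, 1.634, -0, 1.2, -0.07], TCP at [179.771, -598.594, 231.272] pointing down, gripper open.
Joint ranges: [-3.06, 3.06], [-0.79, 1.96], [0.05, 2.63], [-1.19, 4.34], [0.05, 2.64], [-2.94, 2.94]. Speed limits (rad/s): [2.79, 2.79, 3.14, 3.14, 3.14, 3.14].

## Interface

Orientations are given as a rotation vector (axis times angle).
In Python, from rig import bot gives the robot as it stands.
- The arm moves only by the tool carry_out, never from a script. Its argument "plan" is a list of rows, each an object with "delta_pos": the shift along the tool's x, y, z in m, a list of three; "rot": the turn, a rotation vector about the tool's x, y, z in degrees, a list of three. In form: [{"delta_pos": [x, y, z], "rot": [ax, ay, az]}, ...]. A call has 1 to 5 rows; each row is the pose to reach, as a shift and turn from the pose measured when the call began, along the tool's axes at that moment; what a row does not reach only later rows make up. A row lasts 1/8 s, in which the tool goes at most 62.5 mm and 10.7 degrees, less where a joint would pass 70% of its speed; a pose out of reach is approached as far as the arm can. A call with a gripper value outside its range is refused whole. "jaw" is the closure in counts, from 0 (fully open) to 255 (shut), set as the call begins (left out, the last holds). The fingers move at their own pace and stop on an object; the grip force is fixed at half the most. Time passes only in rows, so rows that repeat a pose let the fingers close. It gives the time, the measured TCP pose, the force and the opening at its end, in the units of the state.
- bot.get_obs(): the state, without advancing time (a new reading comes with each control period).
- bot.get_image(name): name is "side" or "top" or "wrist"; returns a dict with "image" (384x512x3 uint8, blue, green, red), "fx", "fy", "cx", "cy" (pixels), "distortion" ([k1, k2, p1, p2, k3] as OpenCV has them; the pictures are not rectified), "R" (3x3) and "t" (3): a world point X has camera coordinates R X + t. Camera axes: x right, y down, z forward; pixel columns grow to the right and rows downward; lengths in mm; the calibration is good to about 2 mm. A picture is of the moment at which its call begins. There is no depth.
- bot.close_job(): hands the job in, once; it reports no verdict.
The state is a dict: "time": time; "qpos": joint angles; "qd": joint speeds; "joint_torque": joint torques, N m; "ee_pos": TCP position; "ee_rot": TCP orientation; "contact_force": force on the tool from outside, world axes, zero at the start; "torque": the same for the moment, N m; "width": finger opening in mm.
Only numpy, scipy, OpenCV 4.12 (cv2) and the standard library are available. Lean on these libraries where they do the work, as an engineer would, in place of code of your own. Each camera call takes 0.05 s, during which the arm holds its last target. There are 200 camera calls.

## Task

At the book stall's pay desk, sweep the three round wooden tokens with the fingers along the low plywood riser and off its open end, so that all of them drop into the shallow open cardboard carton standing there. Only push them: do not pick up or carry any token. Leave the stamp standing where it is, and do not shift the stack of paperbacks.

Things in the scene. Friction and masses are not known exactly. Their poses are not given: they have to be found in the camera images.
- riser: the low plywood riser (a counter board on two runners), fixed to the table: 270 mm along its x, 320 mm along its y. Its flat top is 60 mm above the table. Origin on the table below its centre, z up. Wooden strips 10 mm wide, rising 14 mm above the top, run along the two long sides, x = -130 and +130 mm (strip centres). The two ends, y = -160 and +160 mm, are open, without any lip. The carton stands at one end and the stack of books at the other; which is which varies.
- carton: the shallow open cardboard carton, fixed to the table: outside 260 mm along its x, 160 mm along its y, 45 mm high, walls and floor 4 mm thick. Origin under its centre, at table height; same yaw as the riser. Its middle lies 245 mm from the riser's middle along the riser's y axis (on the +y or the -y side), so its near wall begins 5 mm beyond the riser's end; its rim is 15 mm lower than the riser's top.
- token1: token1, a round dark wooden market token with a paler inlaid spot, a flat disc 40 mm in diameter and 12 mm thick, about 15 g (varies). Origin at the middle of the disc, z is its axis; it starts lying flat on the riser's top, its centre at world height 66 mm. The three tokens are alike; it slides easily when pushed from the side.
- token2: token2, a round dark wooden market token with a paler inlaid spot, a flat disc 40 mm in diameter and 12 mm thick, about 15 g (varies). Origin at the middle of the disc, z is its axis; it starts lying flat on the riser's top, its centre at world height 66 mm. The three tokens are alike; it slides easily when pushed from the side.
- token3: token3, a round dark wooden market token with a paler inlaid spot, a flat disc 40 mm in diameter and 12 mm thick, about 15 g (varies). Origin at the middle of the disc, z is its axis; it starts lying flat on the riser's top, its centre at world height 66 mm. The three tokens are alike; it slides easily when pushed from the side.
- stamp: bystander: a black hand stamp standing upright on the riser near the +x strip (about 100 mm from the riser's middle line), 60 mm tall, foot 28 mm in diameter, 60 g, loose. Origin under its foot, z up. Not to be moved or tipped.
- books: bystander: a loose stack of three paperbacks, 180 mm along its x, about 125 mm along its y, 68 mm high, 0.65 kg, lying on the table at the riser's other end, about 20 mm from it. Origin under its centre, z up. Not to be moved.

How it is judged (in metres and radians):
At the end, for the whole second after the job is handed in: all three tokens are at rest inside the carton: the centre of each lies within its walls and below its rim (45 mm above the table); the stamp stands upright within 20 mm of where it stood, and the books are within 20 mm of where they were (x of token1 in the frame of carton between -0.126 and 0.126 m and y of token1 in the frame of carton between -0.077 and 0.077 m and height (world z) of each of token1, token2, token3 below 0.045 m and linear speed of each of token1, token2, token3 below 0.03 m/s and x of token2 in the frame of carton between -0.126 and 0.126 m and y of token2 in the frame of carton between -0.077 and 0.077 m and x of token3 in the frame of carton between -0.126 and 0.126 m and y of token3 in the frame of carton between -0.077 and 0.077 m and angle between stamp's own z axis and vertical below 0.2 rad and distance of each of stamp, books from where it was at the start of the episode below 0.02 m); the robot touches nothing.
It fails at once if a token is picked up: its centre rises more than 22 mm above where it lies on the riser (height (world z) of any of token1, token2, token3 above 0.088 m).
It fails at once if a token is carried out over the end of the riser: its centre is more than 45 mm beyond the end edge and still above the riser's top ((z of token1 in the frame of riser above 0.062 m and (y of token1 in the frame of riser above 0.205 m or y of token1 in the frame of riser below -0.205 m)) or (z of token2 in the frame of riser above 0.062 m and (y of token2 in the frame of riser above 0.205 m or y of token2 in the frame of riser below -0.205 m)) or (z of token3 in the frame of riser above 0.062 m and (y of token3 in the frame of riser above 0.205 m or y of token3 in the frame of riser below -0.205 m))).
It fails at once if the stamp is shifted more than 20 mm or tipped over (distance of stamp from where it was at the start of the episode above 0.02 m or angle between stamp's own z axis and vertical above 0.5 rad).
It fails at once if the book stack is shifted more than 20 mm (distance of books from where it was at the start of the episode above 0.02 m).
It also fails if it takes over 48 s, if anything falls off the work surface, if the arm or the gripper's body presses on something with over 40 N, if the wrist force passes 120 N, or if a joint passes its speed limit or range.

## Working session

There is one attempt and no reset: what is moved stays moved. The work goes in short steps, Python scripts to look and compute and a tool call to move; the robot and the scene stay as the last step left them, time stands still between calls to the robot, and variables do not carry over. Pictures are saved under pics/ and viewed, about 8 in all and at most 12, crops included, and the job is handed in when it is done.

Besides the shell and the picture viewer there is one more tool, called after "Request:" as a command line: name --argument value ..., lists and objects as JSON in quotes. carry_out: Moves the arm, as the interface text tells. Its arguments: {"type":"object","properties":{"plan":{"type":"array","items":{"type":"object","properties":{"delta_pos":{"type":"array","items":{"type":"number"}},"rot":{"type":"array","items":{"type":"number"}}}}},"jaw":{"type":"number"}},"required":["plan"]}

```bash
mkdir -p pics; cat > h.py <<'E'
import numpy as np, cv2
from rig import bot
def ray(im,uv,z):
    K=np.array([[im['fx'],0,im['cx']],[0,im['fy'],im['cy']],[0,0,1.]])
    p=cv2.undistortPoints(np.array(uv,float).reshape(-1,1,2),K,np.array(im['distortion'],float)).reshape(-1,2)
    R=np.array(im['R']);t=np.array(im['t'])
    d=np.c_[p,np.ones(len(p))]@R; c=-R.T@t
    return c+d*((z-c[2])/d[:,2])[:,None]
E
python3 - <<'E'
from h import *
import pickle
o=bot.get_obs();print(o['time'],o['ee_pos'],o['ee_rot'],o['width'])
for n in('top','side'):
    im=bot.get_image(n);pickle.dump(im,open(n+'.pkl','wb'));cv2.imwrite(f'pics/{n}0.png',im['image']);print(n,-np.array(im['R']).T@np.array(im['t']))
E
```

```text
0.0 [ 179.59037128 -597.76789946  230.0371432 ] [-3.10590784e+00 -4.56420819e-01  2.76888120e-04] 85.42752299697788
top [520.00669597  24.80786406 901.88394421]
side [295.80489621 714.44474837 506.15284402]
```

View pics/top0.png

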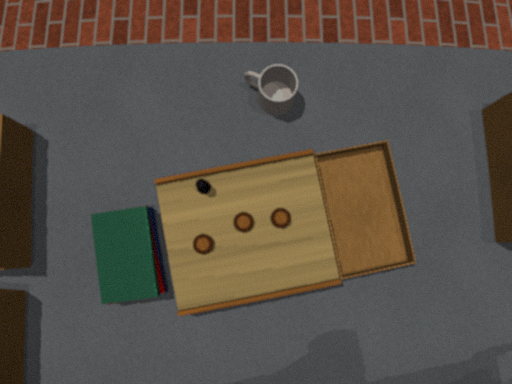

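View pics/side0.png

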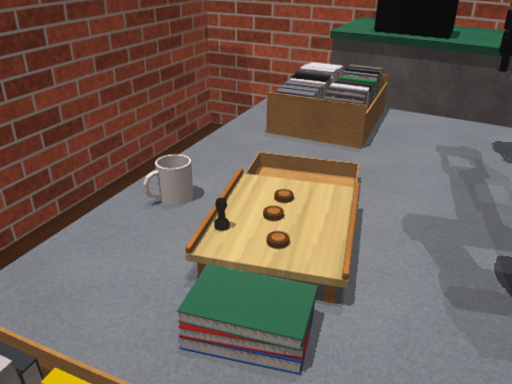

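The top view shows tokens at about (203,244), (244,222) and (281,218), with the stamp at (204,186). The carton is on the right and the books on the left. The side view agrees.

```bash
python3 - <<'E'
from h import *
import pickle
im=pickle.load(open('top.pkl','rb'))
r=lambda uv,z:ray(im,uv,z).round(1)
hsv=cv2.cvtColor(im['image'],cv2.COLOR_BGR2HSV)
g=im['image'].astype(int)
m=((g[...,2]<150)&(g[...,2]-g[...,0]>15)).astype(np.uint8); m[:190]=0;m[265:]=0;m[:,:180]=0;m[:,305:]=0
n,l,s,c=cv2.connectedComponentsWithStats(m)
T=[]
for i in range(1,n):
    if s[i,4]>60: T.append(r([c[i]],72)[0]);print('token',s[i],c[i].round(1),T[-1])
C=r([[156,181],[313,152],[341,284],[181,313]],74);print('strip outer corners',C)
print('len',np.linalg.norm(C[1]-C[0]),np.linalg.norm(C[2]-C[3]),np.linalg.norm(C[3]-C[0]),np.linalg.norm(C[2]-C[1]))
print('carton far',r([[387,142],[413,265]],45))
print('stamp foot/top',r([[208,192]],60),r([[203,185]],120))
print('books',r([[148,207],[159,297]],68))
cen=C.mean(0);ax=((C[1]-C[0])+(C[2]-C[3]));ax/=np.linalg.norm(ax)
print('centre',cen,'dir',ax,np.degrees(np.arctan2(ax[1],ax[0])))
lat=np.array([-ax[1],ax[0],0])
for p in T+[r([[208,192]],60)[0]]: print('along,lat',(p-cen)@ax,(p-cen)@lat)
E
```

```text
token [ 180  190  101   21 1059] [216.1 196.7] [617.4  92.3  72. ]
token [ 180  199  125   66 5740] [243.2 235.6] [541.7  39.8  72. ]
strip outer corners [[ 649.   210.3   74. ]
 [ 705.   -98.7   74. ]
 [ 446.8 -147.3   74. ]
 [ 394.8  159.1   74. ]]
len 314.03343771006297 310.78120921316975 259.3049941671004 262.73408610227943
carton far [[ 733.  -259.3   45. ]
 [ 478.6 -302.9   45. ]]
stamp foot/top [[628.4 109.3  60. ]] [[633.7 112.6 120. ]]
books [[598.5 226.5  68. ]
 [424.3 202.8  68. ]]
centre [548.9   30.85  74.  ] dir [ 0.17285396 -0.98494747  0.        ] -80.04620410488121
along,lat -48.684525552493525 78.09077712334924
along,lat -10.059828315473236 -5.544578817475852
along,lat -63.527238912126165 91.86371653815037
```

```bash
python3 - <<'E'
from h import *
import pickle
im=pickle.load(open('top.pkl','rb'))
m=cv2.inRange(cv2.cvtColor(im['image'],cv2.COLOR_BGR2HSV),(0,0,0),(180,255,125))
cen=np.array([548.9,30.85,0]);ax=np.array([.1728,-.9849,0]);lat=np.array([.9849,.1728,0])
for c in [(203,244),(244,222),(281,218),(204,187)]:
    k=np.zeros_like(m);cv2.circle(k,c,15,255,-1)
    ys,xs=np.nonzero(m&k);(u,v),rad=cv2.minEnclosingCircle(np.c_[xs,ys].astype(np.float32))
    p=ray(im,[[u,v]],68)[0];q=p-cen
    print((u,v,rad),p.round(1),'along %.1f lat %.1f'%(q@ax,q@lat), 'diam',2*np.linalg.norm(ray(im,[[u+rad,v]],68)-p))
o=bot.get_obs();from scipy.spatial.transform import Rotation as R
print(R.from_rotvec(o['ee_rot']).as_matrix().round(3))
E
```

```text
(203.7954559326172, 244.0, 11.897236824035645) [526.  116.2  68. ] along -88.0 lat -7.8 diam 46.09055187269748
(243.66128540039062, 221.98387145996094, 11.3814115524292) [568.2  38.9  68. ] along -4.6 lat 20.4 diam 44.19802202456371
(280.7320556640625, 218.51266479492188, 11.64233112335205) [574.4 -33.2  68. ] along 67.5 lat 14.1 diam 45.44029734343945
(204.0, 186.0, 14.4223051071167) [639.2 116.4  68. ] along -68.7 lat 103.8 diam 56.67715996795355
[[ 0.958  0.288 -0.   ]
 [ 0.288 -0.958  0.002]
 [ 0.    -0.002 -1.   ]]
```

```bash
cat >> h.py <<'E'
from scipy.spatial.transform import Rotation as Ro
cen=np.array([548.9,30.85,0]);ax=np.array([.1728,-.9849,0]);lat=np.array([.9849,.1728,0])
def W(a,l,z): return cen+a*ax+l*lat+[0,0,z]
def go(a,l,z):
    o=bot.get_obs();R=Ro.from_rotvec(o['ee_rot']);p=np.array(o['ee_pos']);q=p-cen
    Rt=Ro.from_matrix(np.c_[-ax,lat,[0,0,-1]])
    print('t',o['time'],'now a,l,z',(q@ax).round(1),(q@lat).round(1),q[2].round(1),'w',o['width'],'F',np.round(o['contact_force'],1))
    print('delta m',(R.inv().apply(W(a,l,z)-p)/1000).round(4),'rot',(R.inv()*Rt).as_rotvec(degrees=True).round(2))
E
python3 -c "
from h import *
go(-40,20,180)"
```

```text
t 0.1 now a,l,z 555.4 -472.4 230.1 w 85.17698588775895 F [ 0.1 -0.7 -0.6]
delta m [ 0.5591 -0.5331  0.0514] rot [ -0.1   -0.1  -83.23]
```

Request:
carry_out --plan '[{"delta_pos": [0.037,-0.036,0],"rot": [0,0,-6]},{"delta_pos": [0.074,-0.072,0],"rot": [0,0,-12]},{"delta_pos": [0.112,-0.107,0],"rot": [0,0,-18]},{"delta_pos": [0.15,-0.143,0],"rot": [0,0,-24]},{"delta_pos": [0.187,-0.178,0],"rot": [0,0,-30]}]' --jaw 165

```text
time: 0.72
ee_pos: [307.9, -371.7, 230.1]
ee_rot: [-2.88, -1.249, -0.001]
contact_force: [0.2, -0.0, 0.2]
width: 30.1
```

```bash
python3 -c "
from h import *
go(-40,20,180)"
```

```text
t 0.725 now a,l,z 354.8 -306.9 230.1 w 30.14501530465844 F [ 0.2 -0.   0.2]
delta m [ 0.4985 -0.1189  0.0512] rot [ -0.08  -0.15 -53.05]
```

Request:
carry_out --plan '[{"delta_pos": [0.05,-0.012,0.005],"rot": [0,0,-6]},{"delta_pos": [0.1,-0.024,0.01],"rot": [0,0,-12]},{"delta_pos": [0.15,-0.036,0.015],"rot": [0,0,-18]},{"delta_pos": [0.2,-0.048,0.02],"rot": [0,0,-24]},{"delta_pos": [0.25,-0.06,0.025],"rot": [0,0,-30]}]'

```text
time: 1.35
ee_pos: [435.3, -146.5, 205.3]
ee_rot: [-2.455, -1.956, -0.002]
contact_force: [0.4, 0.6, -0.1]
width: 30.6
```

```bash
python3 -c "
from h import *
go(-40,20,180)"
```

```text
t 1.35 now a,l,z 155.0 -142.5 205.3 w 30.589267819532655 F [ 0.4  0.6 -0.1]
delta m [0.2428 0.074  0.0258] rot [ -0.04  -0.15 -22.86]
```

Request:
carry_out --plan '[{"delta_pos": [0.055,0.017,0.006],"rot": [0,0,-6]},{"delta_pos": [0.11,0.034,0.012],"rot": [0,0,-12]},{"delta_pos": [0.165,0.05,0.018],"rot": [0,0,-17]},{"delta_pos": [0.215,0.065,0.023],"rot": [0,0,-22]},{"delta_pos": [0.243,0.074,0.026],"rot": [0,0,-22.9]}]'

```text
time: 1.98
ee_pos: [562.1, 76.4, 179.0]
ee_rot: [-2.014, -2.407, -0.002]
contact_force: [0.3, -0.4, -0.6]
width: 30.5
```

```bash
python3 -c "
from h import *
go(-40,20,180);go(-40,20,80)"
```

```text
t 1.975 now a,l,z -42.6 20.9 179.0 w 30.46752332179277 F [ 0.3 -0.4 -0.6]
delta m [-0.0025 -0.0009 -0.001 ] rot [-0.05 -0.18  0.22]
t 1.975 now a,l,z -42.6 20.9 179.0 w 30.46752332179277 F [ 0.3 -0.4 -0.6]
delta m [-0.0029 -0.0008  0.099 ] rot [-0.05 -0.18  0.22]
```

Descend to z≈80, just above the tokens, and check from the side.

Request:
carry_out --plan '[{"delta_pos": [-0.002,0,0.03],"rot": [0,0,0]},{"delta_pos": [-0.002,0,0.065],"rot": [0,0,0]},{"delta_pos": [-0.002,0,0.099],"rot": [0,0,0]},{"delta_pos": [-0.002,0,0.099],"rot": [0,0,0]}]'

```text
time: 2.48
ee_pos: [558.7, 74.6, 76.6]
ee_rot: [-2.01, -2.403, 0.007]
contact_force: [0.2, 0.1, 0.3]
width: 29.9
```

```bash
python3 -c "
from h import *
go(-40,20,63)
a=bot.get_image('side')['image'][150:290,180:380];b=bot.get_image('top')['image'][130:330,140:420]
c=np.zeros((600,560,3),np.uint8);c[:280,:400]=cv2.resize(a,(400,280));c[280:560]=0;c[285:600]=cv2.resize(b,(560,400))[:315]
cv2.imwrite('pics/c1.png',c)"
```

```text
t 2.475 now a,l,z -41.4 17.2 76.6 w 29.934731136189132 F [0.2 0.1 0.3]
delta m [-0.0014  0.003   0.0135] rot [-0.53 -0.24  0.23]
```

View pics/c1.png

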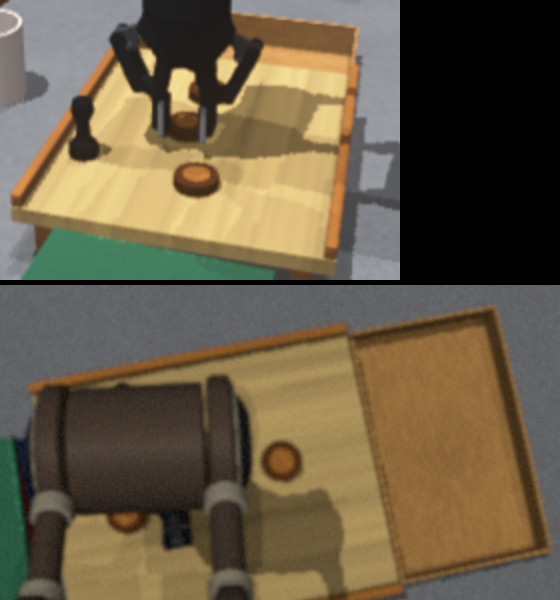

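The fingers stand behind token2 and straddle it, with token1 behind them and clear. Next: go down to about 63.

Request:
carry_out --plan '[{"delta_pos": [-0.001,0.003,0.007],"rot": [-0.5,0,0]},{"delta_pos": [-0.001,0.003,0.0135],"rot": [-0.5,0,0]},{"delta_pos": [-0.001,0.003,0.0135],"rot": [-0.5,0,0]}]'

```text
time: 2.95
ee_pos: [565.2, 74.2, 66.6]
ee_rot: [2.015, 2.408, 0.012]
contact_force: [-0.7, 0.2, -0.4]
width: 29.9
```

```bash
python3 -c "
from h import *
go(60,14,63)"
```

```text
t 2.95 now a,l,z -39.9 23.6 66.6 w 29.93262844939324 F [-0.7  0.2 -0.4]
delta m [-0.0998 -0.01    0.0032] rot [ 0.4  -0.19  0.21]
```

Request:
carry_out --plan '[{"delta_pos": [-0.015,-0.002,0.003],"rot": [0,0,0]},{"delta_pos": [-0.033,-0.006,0.003],"rot": [0,0,0]},{"delta_pos": [-0.05,-0.01,0.003],"rot": [0,0,0]},{"delta_pos": [-0.066,-0.01,0.003],"rot": [0,0,0]},{"delta_pos": [-0.08,-0.01,0.003],"rot": [0,0,0]}]'

```text
time: 3.58
ee_pos: [569.8, -7.8, 63.4]
ee_rot: [2.016, 2.407, 0.012]
contact_force: [-0.2, -0.7, 0.8]
width: 30.1
```

```bash
python3 -c "
from h import *
go(140,14,63)
a=bot.get_image('side')['image'][150:290,180:380];b=bot.get_image('top')['image'][130:330,140:420]
c=np.zeros((600,560,3),np.uint8);c[:280,:400]=cv2.resize(a,(400,280));c[285:600]=cv2.resize(b,(560,400))[:315]
cv2.imwrite('pics/c2.png',c)"
```

```text
t 3.575 now a,l,z 41.7 13.9 63.4 w 30.050890028730638 F [-0.2 -0.7  0.8]
delta m [-0.0983 -0.0002  0.0001] rot [ 0.42 -0.18  0.16]
```

View pics/c2.png

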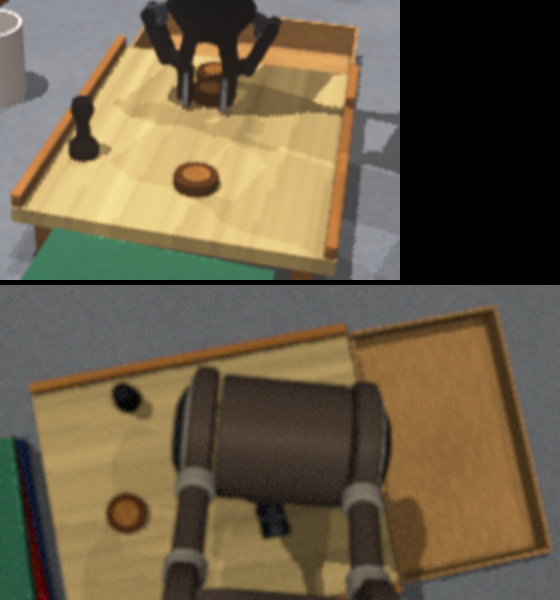

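Request:
carry_out --plan '[{"delta_pos": [-0.018,0,0],"rot": [0,0,0]},{"delta_pos": [-0.04,0,0],"rot": [0,0,0]},{"delta_pos": [-0.064,0,0],"rot": [0,0,0]},{"delta_pos": [-0.09,0,0],"rot": [0,0,0]},{"delta_pos": [-0.115,0,0],"rot": [0,0,0]}]'

```text
time: 4.3
ee_pos: [590.6, -123.3, 63.2]
ee_rot: [2.016, 2.405, 0.012]
contact_force: [0.7, -0.1, -0.5]
width: 29.8
```

```bash
python3 -c "
from h import *
go(165,14,63);go(130,14,63);go(130,14,130)"
```

```text
t 4.3 now a,l,z 159.1 14.4 63.2 w 29.7627647335686 F [ 0.7 -0.1 -0.5]
delta m [-0.0059 -0.0004  0.0002] rot [ 0.46 -0.13  0.09]
t 4.3 now a,l,z 159.1 14.4 63.2 w 29.7627647335686 F [ 0.7 -0.1 -0.5]
delta m [ 0.0291 -0.0004  0.0003] rot [ 0.46 -0.13  0.09]
t 4.3 now a,l,z 159.1 14.4 63.2 w 29.7627647335686 F [ 0.7 -0.1 -0.5]
delta m [ 0.0292  0.0002 -0.0667] rot [ 0.46 -0.13  0.09]
```

Request:
carry_out --plan '[{"delta_pos": [0.02,0,0],"rot": [0,0,0]},{"delta_pos": [0.04,0,-0.01],"rot": [0,0,0]},{"delta_pos": [0.08,0,-0.05],"rot": [0,0,0]},{"delta_pos": [0.13,-0.01,-0.08],"rot": [0,0,0]},{"delta_pos": [0.18,-0.022,-0.08],"rot": [0,0,0]}]'

```text
time: 4.92
ee_pos: [538.6, 52.6, 147.4]
ee_rot: [2.011, 2.402, 0.02]
contact_force: [1.1, 0.5, -1.3]
width: 30.4
```

```bash
python3 -c "
from h import *
go(-124,-8,140);go(-124,-8,80)
a=bot.get_image('side')['image'][140:290,180:380];b=bot.get_image('top')['image'][130:330,140:420]
c=np.zeros((600,560,3),np.uint8);c[:300,:400]=cv2.resize(a,(400,300));c[285:600]=cv2.resize(b,(560,400))[:315]
cv2.imwrite('pics/c3.png',c)"
```

```text
t 4.925 now a,l,z -23.2 -6.4 147.4 w 30.44644447090661 F [ 1.1  0.5 -1.3]
delta m [ 0.1008 -0.0014  0.0075] rot [ 0.89 -0.09  0.17]
t 4.925 now a,l,z -23.2 -6.4 147.4 w 30.44644447090661 F [ 1.1  0.5 -1.3]
delta m [ 0.1007 -0.0024  0.0675] rot [ 0.89 -0.09  0.17]
```

View pics/c3.png

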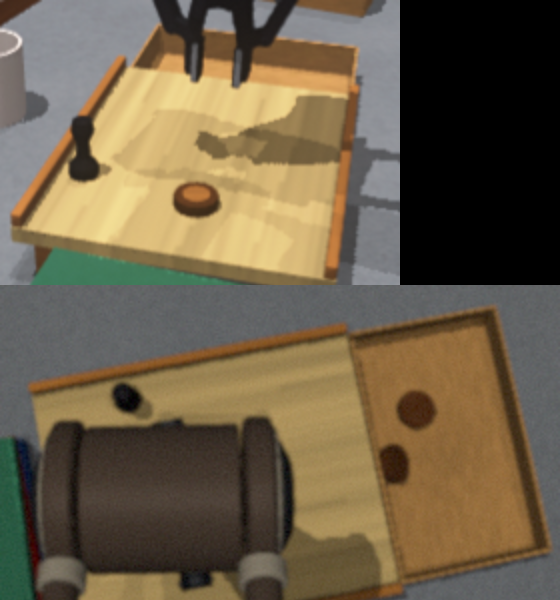

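Two tokens are in the carton; the one close to the near wall will be checked later. Next is token1.

Request:
carry_out --plan '[{"delta_pos": [0.035,0,0],"rot": [0.5,0,0]},{"delta_pos": [0.075,-0.001,0.01],"rot": [0.9,0,0]},{"delta_pos": [0.101,-0.002,0.025],"rot": [0.9,0,0]},{"delta_pos": [0.101,-0.002,0.05],"rot": [0.9,0,0]},{"delta_pos": [0.101,-0.002,0.0675],"rot": [0.9,0,0]}]'

```text
time: 5.65
ee_pos: [513.3, 155.1, 76.4]
ee_rot: [-2.002, -2.409, 0.008]
contact_force: [0.4, 0.3, -0.9]
width: 30.3
```

```bash
python3 -c "
from h import *
go(-124,-8,63)
a=bot.get_image('side')['image'][140:290,180:380]
cv2.imwrite('pics/c4.png',cv2.resize(a,(600,450)))"
```

```text
t 5.65 now a,l,z -128.6 -13.6 76.4 w 30.264831212341022 F [ 0.4  0.3 -0.9]
delta m [-0.0047  0.0057  0.0133] rot [-0.55 -0.23  0.58]
```

View pics/c4.png

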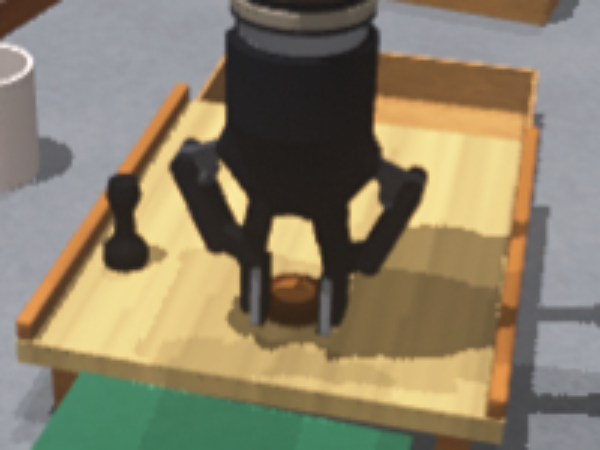

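Fingers are behind token1 and centred on it. Going down.

Request:
carry_out --plan '[{"delta_pos": [0,0.003,0.007],"rot": [-0.3,0,0]},{"delta_pos": [0,0.004,0.0133],"rot": [-0.5,0,0]},{"delta_pos": [0,0.004,0.0133],"rot": [-0.5,0,0]}]'

```text
time: 6.08
ee_pos: [515.5, 154.8, 60.7]
ee_rot: [-2.006, -2.41, 0.002]
contact_force: [-0.4, 0.2, -0.2]
width: 30.1
```

```bash
python3 -c "
from h import *
go(-20,-8,63)"
```

```text
t 6.075 now a,l,z -127.9 -11.5 60.7 w 30.05751179628673 F [-0.4  0.2 -0.2]
delta m [-0.1079  0.0025 -0.0028] rot [-0.28 -0.22  0.5 ]
```

Request:
carry_out --plan '[{"delta_pos": [-0.018,0,-0.002],"rot": [0,0,0]},{"delta_pos": [-0.04,-0.002,-0.002],"rot": [0,0,0]},{"delta_pos": [-0.063,-0.005,-0.002],"rot": [0,0,0]},{"delta_pos": [-0.086,-0.009,-0.002],"rot": [0,0,0]},{"delta_pos": [-0.108,-0.012,-0.002],"rot": [0,0,0]}]'

```text
time: 6.7
ee_pos: [524.0, 44.5, 63.2]
ee_rot: [-2.008, -2.41, 0.001]
contact_force: [-0.2, 0.3, 0.3]
width: 30.3
```

```bash
python3 -c "
from h import *
go(80,-40,63)
a=bot.get_image('side')['image'][140:290,180:380]
cv2.imwrite('pics/c5.png',cv2.resize(a,(600,450)))"
```

```text
t 6.7 now a,l,z -17.7 -22.2 63.2 w 30.33613824003016 F [-0.2  0.3  0.3]
delta m [-0.0976 -0.0186 -0.0001] rot [-0.2  -0.19  0.46]
```

View pics/c5.png

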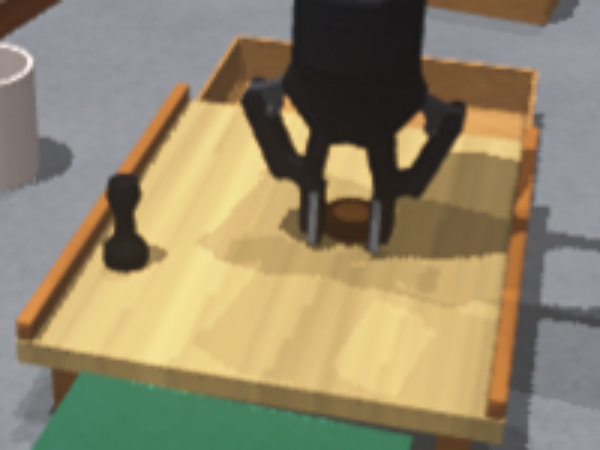

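Token1 is held between the fingers and moving along with them.

Request:
carry_out --plan '[{"delta_pos": [-0.018,-0.003,0],"rot": [0,0,0]},{"delta_pos": [-0.038,-0.007,0],"rot": [0,0,0]},{"delta_pos": [-0.058,-0.011,0],"rot": [0,0,0]},{"delta_pos": [-0.078,-0.015,0],"rot": [0,0,0]},{"delta_pos": [-0.098,-0.019,0],"rot": [0,0,0]}]'

```text
time: 7.38
ee_pos: [523.5, -58.9, 63.8]
ee_rot: [-2.011, -2.411, 0.002]
contact_force: [0.1, 0.5, 0.4]
width: 29.6
```

Request:
carry_out --plan '[{"delta_pos": [-0.018,0,0],"rot": [0,0,0]},{"delta_pos": [-0.042,0,0],"rot": [0,0,0]},{"delta_pos": [-0.067,0,0],"rot": [0,0,0]},{"delta_pos": [-0.08,0,0],"rot": [0,0,0]}]'

```text
time: 7.88
ee_pos: [538.5, -139.3, 64.2]
ee_rot: [-2.013, -2.41, 0.001]
contact_force: [0.3, 0.1, 0.5]
width: 30.1
```

Request:
carry_out --plan '[{"delta_pos": [0.02,0,0],"rot": [0,0,0]},{"delta_pos": [0.04,0,-0.02],"rot": [0,0,0]},{"delta_pos": [0.08,0,-0.07],"rot": [0,0,0]},{"delta_pos": [0.13,-0.02,-0.12],"rot": [0,0,0]},{"delta_pos": [0.18,-0.05,-0.14],"rot": [0,0,0]}]'

```text
time: 8.5
ee_pos: [464.3, 23.7, 202.8]
ee_rot: [2.013, 2.41, 0.004]
contact_force: [-0.1, 1.2, -0.5]
width: 30.4
```

```bash
python3 -c "
from h import *
go(0,0,200)
I=bot.get_image('top');a=bot.get_image('side')['image'][140:290,180:380];b=I['image'][130:330,140:420]
c=np.zeros((600,800,3),np.uint8);c[:300,:400]=cv2.resize(a,(400,300));c[:300,400:]=cv2.resize(I['image'][130:280,300:440],(400,300))[:,:400];c[300:600,:420]=cv2.resize(b,(420,300))
cv2.imwrite('pics/c6.png',c)"
```

```text
t 8.5 now a,l,z -7.6 -84.5 202.8 w 30.379168841651488 F [-0.1  1.2 -0.5]
delta m [-0.0081  0.0845  0.0031] rot [ 0.18 -0.03  0.32]
```

View pics/c6.png

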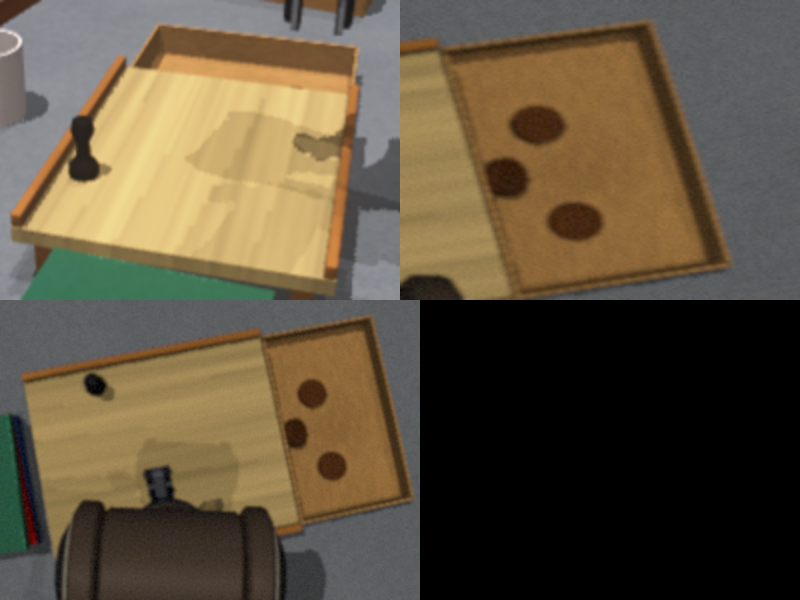

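```bash
python3 -c "
from h import *
import pickle
I=bot.get_image('top');J=pickle.load(open('top.pkl','rb'))
m=cv2.inRange(I['image'],(0,0,0),(255,255,105));m[:150]=0;m[255:]=0;m[:,:326]=0;m[:,392:]=0
n,l,s,c=cv2.connectedComponentsWithStats(m)
for i in range(1,n):
  if s[i,4]>80:
    ys,xs=np.nonzero(l==i);q=ray(I,np.c_[xs,ys],16)-cen;A=q@ax;L=q@lat;print(s[i,4],'along',A.min().round(),A.max().round(),'lat',L.min().round(),L.max().round())
d=cv2.absdiff(I['image'],J['image']).max(2)
print('stamp diff',d[175:200,190:218].max(),'books',d[200:305,90:165].max(), np.median(d))
"
```

```text
249 along 190.0 298.0 lat 121.0 137.0
185 along 303.0 328.0 lat 35.0 123.0
302 along 200.0 241.0 lat 25.0 66.0
277 along 172.0 203.0 lat -27.0 16.0
300 along 207.0 248.0 lat -78.0 -38.0
stamp diff 23 books 31 10.0
```

```bash
python3 -c "
from rig import bot
print(bot.close_job())"
```

```text
the job is handed in; nothing more can be done
None
```

I pushed all three tokens along the riser and off its open end into the carton, and handed the job in at about 8.6 s. The hand-in reports no verdict. The fingers were set to a 30 mm gap at about 63 mm height. Token2 and token3 went in one sweep, then token1 in a second, slightly slanted one. Nothing was gripped or lifted.

**Tokens:** the last top and side views show three discs in the carton and none on the riser. Two lie flat and well inside. The third is right against the near wall, which partly hides it. From its visible edge, its centre should be inside the walls and well below the rim. I could not tell whether it lies flat or leans slightly on the wall.

**Stamp and books:** the top view shows no visible change from the start, with pixel differences of at most about 30 grey levels in those areas.

**Robot:** the arm ended at about 200 mm height, touching nothing. The force readings stayed around 1 to 2 N, about the same as in free air.

**Disagreement:** my riser measurement came out about 3% short (312 × 261 mm against 320 × 270 mm), so positions carry a few millimetres of error.

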